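# Clamp the cleaner bottle and take off its push-and-turn safety cap

### The arm

A 7-joint arm with a two-finger parallel gripper is mounted at the origin on a cart in front of the work surface, level with it; the furniture and walls round the work are solid. World frame = base frame: x ahead of the robot, y to its left, z up, the work surface at z = 0. Lengths are in m, angles in rad, forces in N, time in s.
With the tool pointing down it reaches from about 0.4 to 0.85 m from the base axis. Payload 10.4 kg.
Tool frame: the origin (TCP) lies midway between the tips of the shut fingers; the grasp point (between the pads) lies 19 mm behind it; z points along the fingers, y is the direction in which the jaws open and shut (so a half turn about z gives the same grasp; the last joint's range is limited). The gripper opens to 87 mm and grips with 3 to 60 N. Pads are 19 mm wide; open, the fingers measure 117 mm over their backs; the gripper's body (75 mm by 190 mm) begins 51 mm behind the grasp point.
Start: joints at [-1.31, 0.332, -0.065, 1.46, 0.022, 1.35, -0.088], TCP at [0.175, 0.6, 0.196] pointing down, gripper open.
Joint ranges: [-2.6, 2.6], [-0.5, 2.12], [-1.47, 1.34], [0.16, 2.42], [-1.27, 4.41], [0.06, 2.06], [-2.6, 2.6]. Speed limits (rad/s): [2.22, 2.22, 2.79, 2.79, 3.14, 3.14, 3.14].

### API

Orientations are given as a unit quaternion [x, y, z, w].
In Python, from bench import r gives the robot as it stands.
- The arm moves only by the tool step_arm, never from a script. Its argument "increments" is a list of rows, each a list of 2 entries, a list of its own where there are three numbers: the shift along the tool's x, y, z in m, then the turn, a rotation vector about the tool's x, y, z in rad. A call has 1 to 5 rows; each row is the pose to reach, as a shift and turn from the pose measured when the call began, along the tool's axes at that moment; what a row does not reach only later rows make up. A row lasts 1/10 s, in which the tool goes at most 50 mm and 8.59 degrees, less where a joint would pass 70% of its speed; a pose out of reach is approached as far as the arm can. A call with a gripper value outside its range is refused whole. "hand" is the closure, from -1 (fully open) to 1 (shut), so that 0 is half open, set as the call begins (left out, the last holds). The fingers move at their own pace and stop on an object; "grip_force" is the grip in N (left out, the last holds). Time passes only in rows, so rows that repeat a pose let the fingers close. It gives the time, the measured TCP pose, the force and the opening at its end, in the units of the state.
- r.read_state(): the state, without advancing time (a new reading comes with each control period).
- r.camera(name): name is "scene" or "top"; returns a dict with "pixels" (400x640x3 uint8, blue, green, red), "camera_matrix" (3x3 intrinsics, pixels), "extrinsics" (4x4, takes a point from camera to world coordinates). Camera axes: x right, y up, looking along -z (the intrinsics and any distortion apply to the point x, -y, -z); pixel columns grow to the right and rows downward; lengths in m; the calibration is good to about 2 mm. A picture is of the moment at which its call begins. There is no depth.
- r.close_job(): hands the job in, once; it reports no verdict.
The state is a dict: "time": time; "joint_positions": joint angles; "joint_vel": joint speeds; "joint_torque": joint torques, N m; "ee_pos": TCP position; "eef_rot": TCP orientation; "ft_force": force on the tool from outside, world axes, zero at the start; "torque": the same for the moment, N m; "width": finger opening in m.
Only numpy, scipy, OpenCV 4.12 (cv2) and the standard library are available. Lean on these libraries where they do the work, as an engineer would, in place of code of your own. Each camera call takes 0.05 s, during which the arm holds its last target.

### The job

Swing the bottle holder's hinged hold-down yoke over the bottle and press its tab down until it snaps fully home in the spring catches, so that the bottle cannot come up with the cap. Then open the bottle's child-resistant cap: press it straight down, turn it counter-clockwise (seen from above) about a sixth of a turn and lift it off, leaving the bottle seated in its holder and everything else on the bench where it is. Finish with the cap still in the gripper: upright, held still a few centimetres straight above the bottle's mouth.

Things in the scene. Friction and masses are not known exactly. Their poses are not given: they have to be found in the camera images.
- holder: Bottle holder fixed to the bench: dark base plate 112 x 180 x 6 mm, steel square pocket (walls to 46 mm), two hinge ears at y = +54 mm (x = +-41 mm, 107 mm high), two catch towers with spring rollers at y = -53 to -80 mm (x = +-32 to +-50 mm, 115 mm high). Origin: centre of the plate's underside, on the bench; z up, y from catches to hinge.
- hold_down (a joint): U-shaped steel yoke hinged on the ears about the holder's x axis: 0 rad = closed, level over the bottle's shoulders, cross bar in the catches (end stop); 1.45 to 1.9 = standing open. Stiff hinge (0.12 N m), stays where left; in the last 0.1 rad the spring rollers resist with 7 to 11 N at the tab, then snap over the cross bar and hold it.
- yoke_tab (a point): Middle of the yoke tab's face that looks up when closed and to the holder's +y when open; 128 mm from the hinge axis, 3.5 mm off the yoke's mid-plane. Flat tab 28 mm wide, 7 mm thick, 106 to 141 mm from the hinge; round cross bar (8 mm thick, 96 mm long) at 108 mm; two arms (8 mm wide, 6 mm thick) at x = +-32 mm pass either side of the cap.
- yoke_hinge (a point): Middle of the yoke's hinge axis, on the holder at y = 54.5 mm, z = 98.5 mm; axis along the holder's x. At yoke angle q, a point r along the yoke lies at y = 54.5 mm - r cos q, z = 98.5 mm + r sin q in the holder's frame.
- bottle: White square bottle, 80 x 80 mm, 88 mm high to its flat shoulders, loose in the pocket (1.5 mm play) on the 6 mm base plate, axes parallel to the holder's; neck 34 mm in diameter with three lugs, its mouth 124 mm above the underside. Origin: centre of the underside; z up. 0.4 to 0.75 kg.
- cap: Black ribbed round safety cap, 50 mm in diameter, 36 mm high, on the bottle's neck. Origin: centre of its lower rim, z up; locked it lies 110 mm above the bottle's underside (116 mm above the bench, cap top at 152 mm), x axis parallel to the bottle's. Pressed down it turns counter-clockwise seen from above; from 38 to 82 degrees (middle 60) it is free to lift off; a stop lies beyond.
- slim_bottle: Bystander: slim round bottle with black cap, 42 mm in diameter, 135 mm high, standing; origin at the centre of its underside.
- far_pen: Bystander: ball pen lying flat, 145 mm long along its y axis, 9 mm high.
- piece_0: Bystander: small blue wooden game piece, 22 x 22 x 13 mm.
- piece_1: Bystander: another such game piece.
- cap_liner (a joint): The spring disc inside the cap: how far (m) the cap is pressed down from its locked height, 0 = locked. The cap turns only when pressed at least 0.0035; it bottoms at 0.007. Its spring pushes the cap up with 6 N when locked, 16 N at the bottom. -0.004 = cap off, disc relaxed.
- loose_dial: Bystander: dark round game dial in a clear bag, about 205 mm in diameter, 10 mm thick, lying flat; origin about the centre of its underside.
Not all that is in view belongs to the job. What is shaped like the cap but brown is not meant.

How it is judged:
On the way, in this order (a step that is already met when the one before it is completed fails the run):
1. the hold-down yoke is closed and rests in its catches (value of joint hold_down below 0.03 rad), for 0.2 s.
2. the cap is pressed down on the bottle (z of cap in the frame of bottle below 0.1075 m), for 0.03 s.
3. the cap, still on the neck, is turned past its teeth (angle between the x axis of cap and the x axis of bottle, either way round above 0.6 rad and z of cap in the frame of bottle below 0.12 m), for 0.03 s.
At the end, for the whole second after the job is handed in: Yoke within 0.03 rad of its end stop; bottle upright in the pocket (within 6 mm); cap held still by the fingers, touching neither bottle nor holder, upright within 0.25 rad, its lower rim 20 to 150 mm above the bottle's mouth, its axis within 30 mm of the bottle's (value of joint hold_down below 0.03 rad and z of bottle in the frame of holder below 0.012 m and horizontal distance between bottle and holder below 0.006 m and angle between bottle's own z axis and vertical below 0.05 rad and z of cap in the frame of bottle between 0.144 and 0.274 m and horizontal distance between cap and bottle below 0.03 m and angle between cap's own z axis and vertical below 0.25 rad and linear speed of cap below 0.03 m/s and contact force between the fingers and cap above 1 N and contact force between cap and bottle below 0.1 N and contact force between cap and holder below 0.1 N); the arm keeps its last pose, push and grip.
It fails at once if the bottle is pulled up out of its seat or tipped (z of bottle in the frame of holder above 0.02 m or angle between bottle's own z axis and vertical above 0.2 rad).
It fails at once if another thing on the bench is pushed out of place (3 cm) (distance of any of slim_bottle, far_pen, loose_dial, piece_0, piece_1 from where it was at the start of the episode above 0.03 m).
It also fails if it takes over 54 s, if anything falls off the work surface, if the arm or the gripper's body presses on something with over 40 N, if the wrist force passes 120 N, or if a joint passes its speed limit or range.

## Working session

There is one attempt and no reset: what is moved stays moved. The work goes in short steps, Python scripts to look and compute and a tool call to move; the robot and the scene stay as the last step left them, time stands still between calls to the robot, and variables do not carry over. Pictures are saved under pics/ and viewed, and the job is handed in when it is done.

Besides the shell and the picture viewer there is one more tool, called after "Call:" as name(argument=value, ...) on one line, values as JSON. step_arm: Moves the arm, as the interface text tells. Its arguments: {"type":"object","properties":{"increments":{"type":"array"},"hand":{"type":"number"},"grip_force":{"type":"number"}},"required":["increments"]}

```bash
mkdir -p pics; ls
python3 - <<'E'
from bench import r
import cv2,numpy as np
np.set_printoptions(precision=4,suppress=True)
for n in("scene","top"):
    c=r.camera(n);cv2.imwrite(f"pics/{n}0.png",np.asarray(c["pixels"]));print(n,np.array(c["camera_matrix"]),np.array(c["extrinsics"]),c.keys())
print(r.read_state())
E
```

```text
pics
scene [[374.0532   0.     320.6264]
 [  0.     374.0532 197.2391]
 [  0.       0.       1.    ]] [[ 0.8742  0.2909 -0.3887  0.2294]
 [-0.4851  0.4925 -0.7226 -0.5103]
 [-0.0187  0.8203  0.5716  0.5955]
 [ 0.      0.      0.      1.    ]] dict_keys(['pixels', 'camera_matrix', 'extrinsics'])
top [[391.9133   0.     323.5306]
 [  0.     391.9133 197.129 ]
 [  0.       0.       1.    ]] [[ 0.0816  0.9745 -0.2089  0.377 ]
 [-0.9967  0.0805 -0.0136  0.0727]
 [ 0.0036  0.2093  0.9778  1.0336]
 [ 0.      0.      0.      1.    ]] dict_keys(['pixels', 'camera_matrix', 'extrinsics'])
{'time': 0.1, 'joint_positions': array([-1.3096,  0.3328, -0.0647,  1.4609,  0.0216,  1.3499, -0.0885]), 'joint_vel': array([ 0.0011, -0.0011, -0.0008, -0.0018, -0.001 , -0.0012,  0.0002]), 'joint_torque': array([  0.0022, -62.4541,   0.025 , -39.0715,  -0.0615,   0.0365,
         0.    ]), 'ee_pos': array([0.1749, 0.5996, 0.1954]), 'eef_rot': array([ 0.1414,  0.9899, -0.0006, -0.0001]), 'ft_force': array([-0.479 , -0.1503,  0.9281]), 'torque': array([-0.0325,  0.0003,  0.0125]), 'width': 0.08689944819487319}
```

View pics/scene0.png

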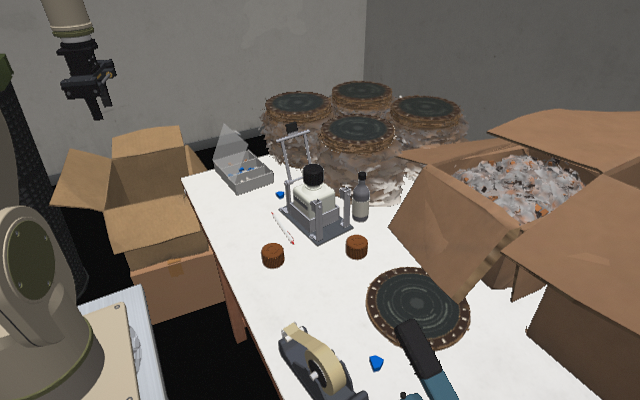

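View pics/top0.png

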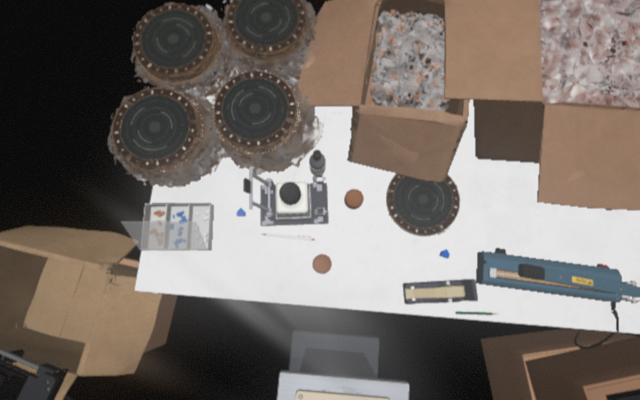

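Run:
```python
import cv2
a=cv2.imread("pics/scene0.png")[115:255,250:390];b=cv2.imread("pics/top0.png")[140:240,230:340]
cv2.imwrite("pics/z1.png",cv2.resize(a,None,fx=4.2,fy=4.2,interpolation=cv2.INTER_CUBIC))
cv2.imwrite("pics/z2.png",cv2.resize(b,None,fx=6,fy=6,interpolation=cv2.INTER_CUBIC))
```

```text
(no output)
```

View pics/z1.png

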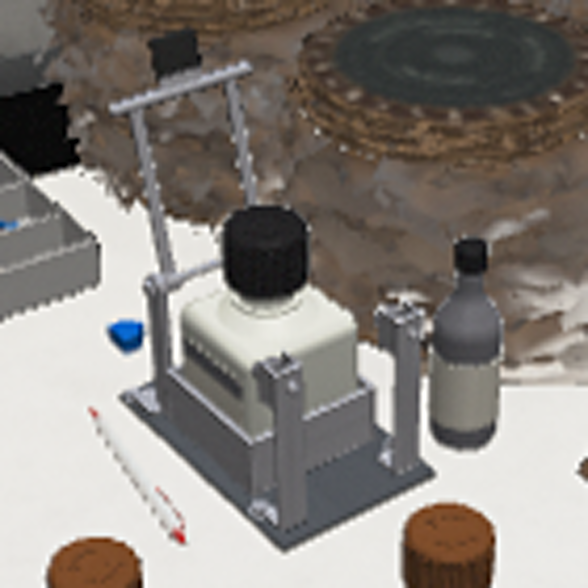

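View pics/z2.png

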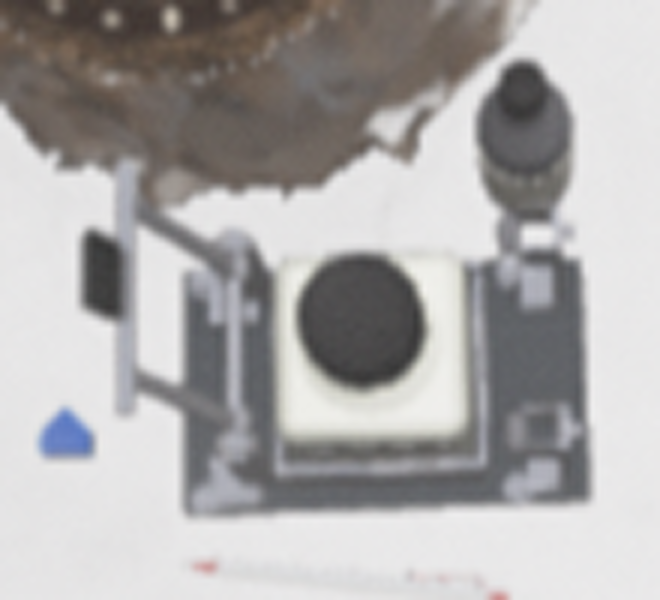

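```bash
cat > h.py <<'E'
import numpy as np,cv2
np.set_printoptions(precision=4,suppress=True)
CM={'scene':(np.array([[374.0532,0,320.6264],[0,374.0532,197.2391],[0,0,1]]),None),'top':None}
def cast(c,u,v,z):
    K=np.array(c["camera_matrix"]);E=np.array(c["extrinsics"])
    d=np.array([(u-K[0,2])/K[0,0],-(v-K[1,2])/K[1,1],-1]);d=E[:3,:3]@d;o=E[:3,3]
    return o+d*(z-o[2])/d[2]
def ray(c,u,v):
    K=np.array(c["camera_matrix"]);E=np.array(c["extrinsics"])
    d=np.array([(u-K[0,2])/K[0,0],-(v-K[1,2])/K[1,1],-1]);d=E[:3,:3]@d;return E[:3,3],d/np.linalg.norm(d)
def proj(c,p):
    K=np.array(c["camera_matrix"]);E=np.array(c["extrinsics"])
    q=E[:3,:3].T@(np.array(p)-E[:3,3]);return K[0,0]*q[0]/-q[2]+K[0,2],K[1,1]*q[1]/q[2]+K[1,2]
def tri(c1,a,c2,b):
    o1,d1=ray(c1,*a);o2,d2=ray(c2,*b)
    s=np.linalg.lstsq(np.c_[d1,-d2],o2-o1,rcond=None)[0]
    p,q=o1+s[0]*d1,o2+s[1]*d2;return (p+q)/2,np.linalg.norm(p-q)
E
python3 - <<'E'
from h import *
from bench import r
S=r.camera("scene");T=r.camera("top")
zt=lambda u,v:(230+u/6-.4,140+v/6-.4)
zs=lambda u,v:(250+u/4.2-.4,115+v/4.2-.4)
for n,p in dict(BL=(186,515),BR=(590,500),TR=(580,262),TL=(185,270)).items(): print("top",n,cast(T,*zt(*p),.006))
for n,p in dict(L=(120,398),B=(285,550),R=(435,475)).items(): print("scene",n,cast(S,*zs(*p),.006))
print("cap",cast(T,*zt(362,318),.152),cast(S,*zs(267,225),.152))
# mask cap contours
for n,c,roi in(("top",T,(180,210,275,306)),("scene",S,(160,190,300,328))):
    im=np.asarray(c["pixels"]);m=np.zeros(im.shape[:2],np.uint8);a,b,d,e=roi
    m[a:b,d:e]=(im[a:b,d:e].max(2)<75)*255
    cs=max(cv2.findContours(m,0,1)[0],key=cv2.contourArea);print(n,cv2.fitEllipse(cs),cv2.boundingRect(cs))
print("bar top ends",tri(T,zt(127,165),S,zs(245,69)),tri(T,zt(125,410),S,zs(118,107)))
print("tab",tri(T,zt(101,275),S,zs(175,55)))
print("hinge",cast(T,*zt(235,255),.0985),cast(T,*zt(235,440),.0985))
E
```

```text
top BL [0.5068 0.2462 0.006 ]
top BR [0.528  0.0697 0.006 ]
top TR [0.6354 0.0827 0.006 ]
top TL [0.617  0.2595 0.006 ]
scene L [0.5064 0.243  0.006 ]
scene B [0.5285 0.0667 0.006 ]
scene R [0.6356 0.0794 0.006 ]
cap [0.5696 0.163  0.152 ] [0.5736 0.163  0.152 ]
top ((289.34088134765625, 192.2768096923828), (16.85253143310547, 20.870548248291016), 149.4001922607422) (281, 184, 19, 20)
scene ((312.9089660644531, 174.4097900390625), (21.10546112060547, 22.603187561035156), 7.452193260192871) (303, 164, 21, 22)
bar top ends (array([0.6077, 0.2495, 0.2039]), np.float64(0.0014776072714895556)) (array([0.5191, 0.2379, 0.2063]), np.float64(0.003842130320681601))
tab (array([0.5624, 0.2493, 0.2233]), np.float64(0.000862663980034364))
hinge [0.6034 0.223  0.0985] [0.527  0.2145 0.0985]
```

Run:
```python
from h import *
from bench import r
S=r.camera("scene");T=r.camera("top")
print("drum near",tri(T,(255,107),S,(357,131)))
print("drum left",tri(T,(156,127),S,(298,104)))
print("lid tip",tri(T,(122,221),S,(228,123)))
R0=np.array(r.read_state()["ee_pos"])
yaw=.12;c=np.array([.5714,.163]);hx=np.array([np.cos(yaw),np.sin(yaw)]);hy=np.array([-np.sin(yaw),np.cos(yaw)])
q=1.82
for R in(.108,.128,.141):
    y=.0545-R*np.cos(q);z=.0985+R*np.sin(q);p=c+hy*y
    print(R,y,z,p,proj(T,[*p,z]),proj(S,[*p,z]))
b=c+hy*.0545
print("hinge",proj(T,[*b,.0985]),proj(S,[*b,.0985]))
for s in (1,-1):
  for R in (0,.108):
    y=.0545-R*np.cos(q);z=.0985+R*np.sin(q);p=c+hy*y+s*hx*(.048 if R else .041);print(s,R,proj(T,[*p,z]),proj(S,[*p,z]))
```

```text
drum near (array([0.7682, 0.2677, 0.1588]), np.float64(0.005219566301690578))
drum left (array([0.6934, 0.4844, 0.1792]), np.float64(0.0006789375738961536))
lid tip (array([0.4792, 0.5371, 0.1461]), np.float64(0.012284502914451014))
0.108 0.08113628947663408 0.2031637859190893 [0.5617 0.2436] (np.float64(250.83386211037381), np.float64(187.99267818206832)) (np.float64(292.3679961780097), np.float64(136.40499702125834))
0.128 0.08606893567601076 0.22254596849669842 [0.5611 0.2484] (np.float64(246.89282973387668), np.float64(185.96259054900372)) (np.float64(290.7538078741839), np.float64(128.25380381006772))
0.141 0.0892751557056056 0.23514438717214434 [0.5607 0.2516] (np.float64(244.23335511554112), np.float64(184.59265343168136)) (np.float64(289.689390204792), np.float64(122.87879640848098))
hinge (np.float64(269.4058535597452), np.float64(197.55940247177375)) (np.float64(300.6234975271979), np.float64(178.09293788477865))
1 0 (np.float64(269.24842431239335), np.float64(181.26986113033968)) (np.float64(313.972124843419), np.float64(172.92133026288886))
1 0.108 (np.float64(250.84390474087328), np.float64(166.79699553307194)) (np.float64(308.85498771316884), np.float64(131.12290982319877))
-1 0 (np.float64(269.56613260336644), np.float64(214.14381833573773)) (np.float64(286.71323217336453), np.float64(183.4821387832842))
-1 0.108 (np.float64(250.82358035975335), np.float64(209.6930407751515)) (np.float64(275.0268945061022), np.float64(141.9607232400835))
```

Call:
step_arm(increments=[[[0,0,-0.03],[0,0,0]],[[0,0,-0.06],[0,0,-0.1]],[[0,0,-0.09],[0,0,-0.2]],[[0,0,-0.11],[0,0,-0.3]],[[0,0,-0.12],[0,0,-0.4]]], hand=1, grip_force=20)

```text
time: 0.8
ee_pos: [0.1751, 0.6005, 0.3183]
eef_rot: [-0.06, 0.998, 0.001, 0.0]
ft_force: [0.2, 0.8, -0.4]
width: 0.055
```

```bash
cat > st.py <<'E'
from h import *
from bench import r
from scipy.spatial.transform import Rotation as Ro
def st(yaw=.12,c=(.5714,.163)):
    s=r.read_state();R=Ro.from_quat(s["eef_rot"]).as_matrix();p=np.array(s["ee_pos"])
    print("t",s["time"],"p",p,"F",s["ft_force"],"w",round(s["width"],4));print("R",R.round(3).tolist())
    hx=np.array([np.cos(yaw),np.sin(yaw)]);hy=np.array([-np.sin(yaw),np.cos(yaw)]);d=p[:2]-c
    print("holder-frame",d@hx,d@hy,p[2],"tool y yaw-holder y",np.arctan2(R[1,1],R[0,1])-np.pi/2-yaw,"j",s["joint_positions"])
    return s,R,p,hx,hy,np.array(c)
def totool(R,dw): print("tool d",R.T@np.array(dw))
if __name__=="__main__": st()
E
python3 - <<'E'
from st import *
s,R,p,hx,hy,c=st()
totool(R,[*(c+hy*.13-p[:2]),0.0])
E
```

```text
t 0.8 p [0.1751 0.6005 0.3183] F [ 0.1961  0.7917 -0.3852] w 0.055
R [[-0.993, -0.12, 0.001], [-0.12, 0.993, 0.002], [-0.001, 0.002, -1.0]]
holder-frame -0.3411275659556832 0.4817659735031268 0.3182622612565751 tool y yaw-holder y 0.0003478349856586016 j [-1.28    0.3051 -0.1078  1.2444  0.0324  1.5913  0.3091]
tool d [-0.341  -0.3519 -0.0005]
```

Call:
step_arm(increments=[[[-0.03,-0.03,0],[0,0,0]],[[-0.06,-0.06,0],[0,0,0]],[[-0.09,-0.09,0],[0,0,0]],[[-0.12,-0.12,0],[0,0,0]],[[-0.15,-0.15,0],[0,0,0]]])

```text
time: 1.3
ee_pos: [0.3432, 0.4683, 0.3182]
eef_rot: [-0.06, 0.998, 0.001, 0.0]
ft_force: [0.4, 0.4, -0.7]
width: 0.0146
```

Call:
step_arm(increments=[[[-0.03,-0.03,0],[0,0,0]],[[-0.06,-0.06,0],[0,0,0]],[[-0.09,-0.09,0],[0,0,0]],[[-0.12,-0.12,0],[0,0,0]],[[-0.15,-0.15,0],[0,0,0]]])

```text
time: 1.8
ee_pos: [0.5112, 0.3361, 0.318]
eef_rot: [-0.06, 0.998, 0.001, 0.0]
ft_force: [-0.3, 0.7, 0.0]
width: 0.0008
```

Run:
```python
from st import *
s,R,p,hx,hy,c=st()
totool(R,[*(c+hy*.13-p[:2]),0.205-p[2]])
for n in("scene","top"): cv2.imwrite(f"pics/{n}1.png",np.asarray(r.camera(n)["pixels"]))
```

```text
t 1.8 p [0.5112 0.3361 0.318 ] F [-0.272   0.7355  0.0279] w 0.0008
R [[-0.993, -0.12, 0.001], [-0.12, 0.993, 0.003], [-0.001, 0.003, -1.0]]
holder-frame -0.039034823839579305 0.17903390642018674 0.3180469787397578 tool y yaw-holder y 0.00045354030943201007 j [-0.7719  0.2672  0.1509  1.2973 -0.0415  1.5777  1.0646]
tool d [-0.0389 -0.0494  0.113 ]
```

View pics/scene1.png

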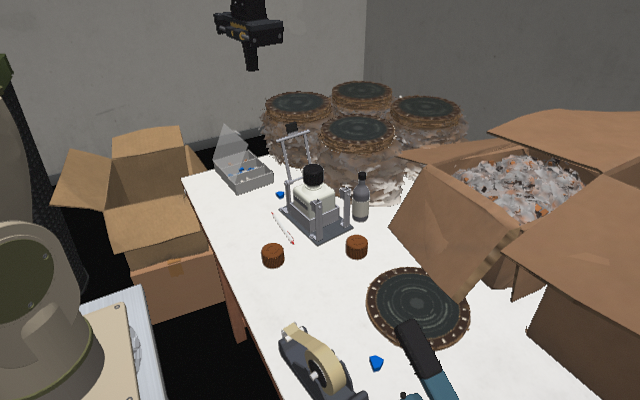

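Call:
step_arm(increments=[[[-0.02,-0.02,0],[0,0,0]],[[-0.039,-0.045,0.01],[0,0,0]],[[-0.039,-0.045,0.05],[0,0,0]],[[-0.039,-0.045,0.09],[0,0,0]],[[-0.039,-0.045,0.113],[0,0,0]]])

```text
time: 2.4
ee_pos: [0.5574, 0.2905, 0.2012]
eef_rot: [-0.055, 0.998, -0.001, -0.001]
ft_force: [0.1, 0.2, -0.5]
width: 0.0003
```

Run:
```python
from st import *
s,R,p,hx,hy,c=st()
a=r.camera("scene")["pixels"][60:220,220:400];b=r.camera("top")["pixels"][120:240,200:340]
cv2.imwrite("pics/a2.png",np.hstack([cv2.resize(a,(450,400)),cv2.resize(b,(350,400))]))
```

```text
t 2.4 p [0.5574 0.2905 0.2012] F [ 0.082   0.2079 -0.4527] w 0.0003
R [[-0.994, -0.111, -0.001], [-0.111, 0.994, -0.002], [0.001, -0.002, -1.0]]
holder-frame 0.0013905104430230065 0.12829051018306217 0.20115889743603038 tool y yaw-holder y -0.009067307380400291 j [-0.6905  0.3368  0.1765  1.4521 -0.058   1.3598  1.1702]
```

View pics/a2.png

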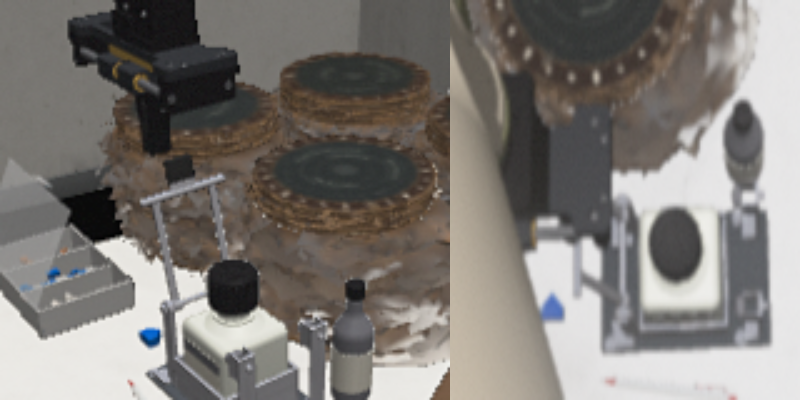

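Call:
step_arm(increments=[[[0.001,-0.015,-0.003],[0,0,-0.009]],[[0.001,-0.025,-0.006],[0,0,-0.009]],[[0.001,-0.035,-0.009],[0,0,-0.009]],[[0.001,-0.045,-0.012],[0,0,-0.009]],[[0.001,-0.055,-0.012],[0,0,-0.009]]])

```text
time: 3.0
ee_pos: [0.5626, 0.2347, 0.2145]
eef_rot: [-0.06, 0.998, -0.001, -0.001]
ft_force: [0.6, 0.2, -0.1]
width: 0.0006
```

Run:
```python
from st import *
s,R,p,hx,hy,c=st()
a=r.camera("scene")["pixels"][60:220,220:400];b=r.camera("top")["pixels"][120:240,200:340]
cv2.imwrite("pics/a3.png",np.hstack([cv2.resize(a,(450,400)),cv2.resize(b,(350,400))]))
```

```text
t 3.0 p [0.5626 0.2347 0.2145] F [ 0.62    0.1831 -0.0766] w 0.0006
R [[-0.993, -0.12, -0.001], [-0.12, 0.993, -0.003], [0.002, -0.002, -1.0]]
holder-frame -0.00016911350529077128 0.07226209769859976 0.21448653461082454 tool y yaw-holder y -0.00015376085179885646 j [-0.6323  0.2887  0.2011  1.4868 -0.0562  1.3742  1.2624]
```

View pics/a3.png

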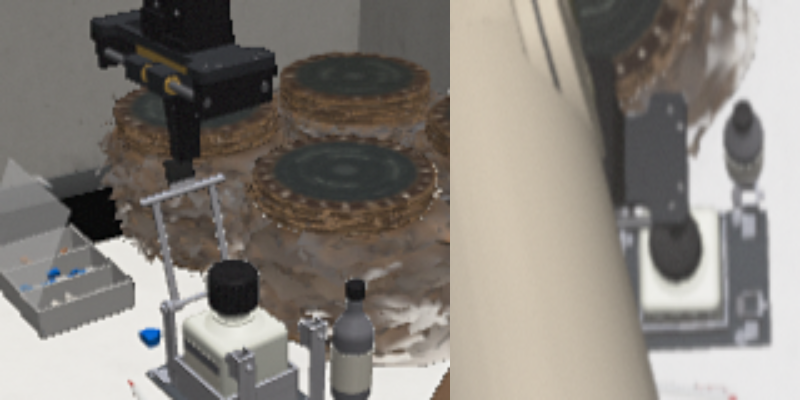

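Run:
```python
from st import *
s,R,p,hx,hy,c=st()
S=r.camera("scene")
print(proj(S,p))
a=S["pixels"][90:170,250:350]
cv2.imwrite("pics/a4.png",cv2.resize(a,(800,600*800//750),interpolation=cv2.INTER_CUBIC)[:600])
```

```text
t 3.1 p [0.5626 0.2335 0.2137] F [ 0.0158  0.5273 -0.4734] w 0.0001
R [[-0.993, -0.118, -0.002], [-0.118, 0.993, -0.004], [0.003, -0.003, -1.0]]
holder-frame -0.0002825475260576516 0.07109329398872118 0.21366393495246067 tool y yaw-holder y -0.002091807732500617 j [-0.6317  0.2893  0.202   1.4879 -0.0558  1.3739  1.2619]
(np.float64(294.26524653607646), np.float64(133.8495723118689))
```

View pics/a4.png

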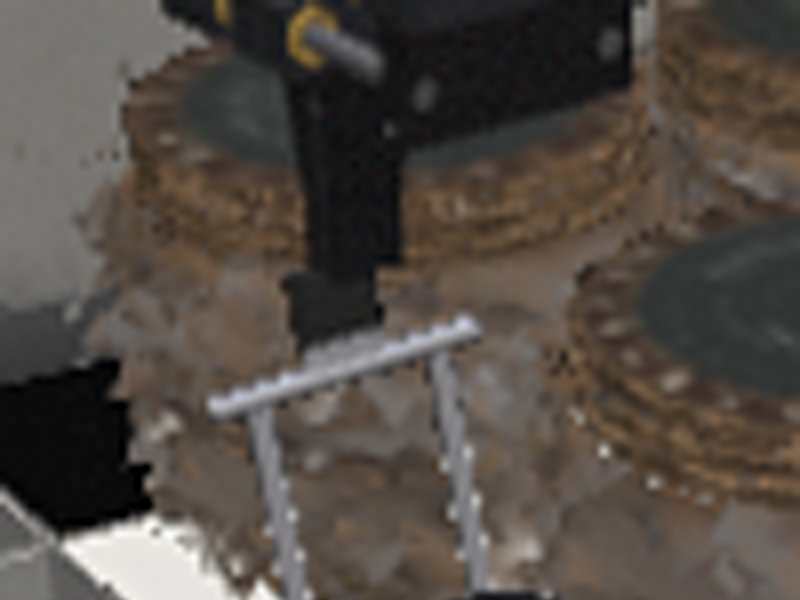

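Run:
```python
from st import *
S=r.camera("scene")
s,R,p,hx,hy,c=st()
for q in (1.85,1.8,1.75,1.7,1.65,1.6,1.55):
  o=[]
  for sg in (1,-1):
    y=.0545-.108*np.cos(q);z=.0985+.108*np.sin(q);pp=c+hy*y+sg*hx*.048;o+=list(proj(S,[*pp,z]))
  pp=c+hy*(.0545-.141*np.cos(q));o+=list(proj(S,[*pp,.0985+.141*np.sin(q)]))
  print(q,np.array(o))
```

```text
t 3.2 p [0.5618 0.2357 0.2131] F [-0.499   0.786   0.0217] w 0.0005
R [[-0.993, -0.12, -0.003], [-0.12, 0.993, -0.003], [0.004, -0.003, -1.0]]
holder-frame -0.0007859165712833325 0.07328928346797593 0.21308544033407156 tool y yaw-holder y 0.0002102829893982916 j [-0.6332  0.2904  0.2001  1.4876 -0.0564  1.3738  1.261 ]
1.85 [308.1515 131.0136 274.3866 141.8139 288.8078 122.7618]
1.8 [309.33   131.2176 275.4608 142.0814 290.2867 122.9867]
1.75 [310.5375 131.5308 276.5686 142.4631 291.8118 123.362 ]
1.7 [311.7708 131.954  277.7075 142.9597 293.3795 123.8893]
1.65 [313.0266 132.4873 278.8744 143.5712 294.9856 124.5698]
1.6 [314.3017 133.1306 280.0662 144.2974 296.6259 125.4041]
1.55 [315.5923 133.8833 281.2797 145.1376 298.2956 126.3922]
```

Run:
```python
from st import *
a=cv2.imread("pics/scene0.png");b=cv2.imread("pics/scene1.png");d=np.asarray(r.camera("scene")["pixels"])
z=lambda i:cv2.resize(np.clip(i[105:150,270:320].astype(float)*2.2,0,255).astype(np.uint8),(400,360),interpolation=cv2.INTER_NEAREST)
cv2.imwrite("pics/a5.png",np.hstack([z(a),z(d)]))
```

```text
(no output)
```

View pics/a5.png

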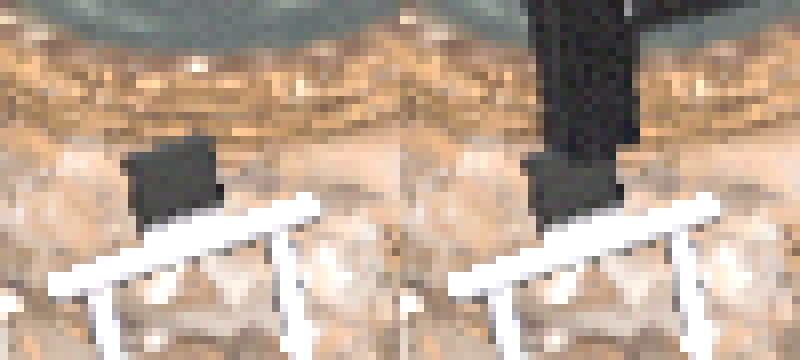

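Run:
```python
from st import *
S=r.camera("scene")
print(proj(S,[.5112,.3361,.318]),proj(S,[.1749,.5996,.1954]))
s,R,p,hx,hy,c=st()
print(proj(S,p),proj(S,p+[0,0,.019]))
a=cv2.imread("pics/scene0.png");b=cv2.imread("pics/scene1.png")
z=lambda i,y,x:cv2.resize(np.clip(i[y:y+60,x:x+60].astype(float)*2.2,0,255).astype(np.uint8),(390,390),interpolation=cv2.INTER_NEAREST)
cv2.imwrite("pics/a6.png",np.hstack([z(a,70,70),z(b,30,220)]))
```

```text
(np.float64(253.005409041184), np.float64(81.9467576101334)) (np.float64(106.24216020585052), np.float64(122.19226358964197))
t 3.3 p [0.5616 0.2363 0.2129] F [-0.5149  1.4702  0.1946] w 0.0003
R [[-0.993, -0.121, -0.004], [-0.121, 0.993, -0.003], [0.004, -0.003, -1.0]]
holder-frame -0.0009496224384792553 0.07398697220995847 0.21288740269907178 tool y yaw-holder y 0.0013661028838573008 j [-0.6339  0.2908  0.1996  1.4874 -0.0564  1.3738  1.261 ]
(np.float64(293.3899498417413), np.float64(133.80982160853765)) (np.float64(292.900492831028), np.float64(126.37247157234083))
```

View pics/a6.png

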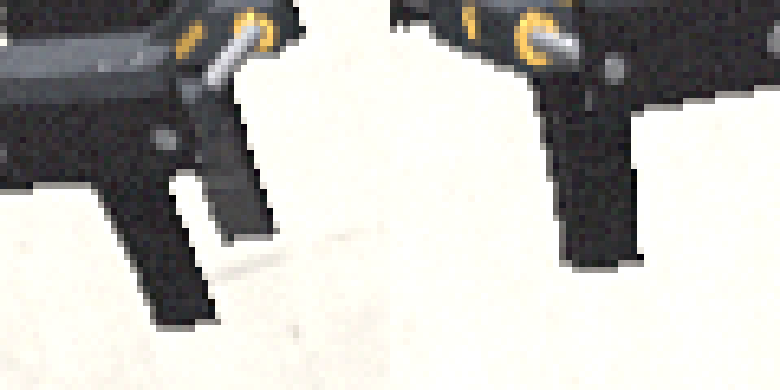

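Run:
```python
from st import *
T=r.camera("top")
print(proj(T,[.5112,.3361,.318]),proj(T,[.5112,.3361,.345]),proj(T,[.1749,.5996,.1954]))
b=cv2.imread("pics/top1.png");a=cv2.imread("pics/top0.png")
f=lambda x:np.clip(x.astype(float)*1.8,0,255).astype(np.uint8)
cv2.imwrite("pics/a7.png",np.hstack([cv2.resize(f(b[100:250,130:280]),(400,400),interpolation=cv2.INTER_CUBIC),cv2.resize(f(a[310:400,0:90]),(400,400),interpolation=cv2.INTER_CUBIC)]))
```

```text
(np.float64(187.33087196395044), np.float64(195.96390400270107)) (np.float64(182.2836152388496), np.float64(192.77781562328877)) (np.float64(51.44471178462737), np.float64(361.98742751276416))
```

View pics/a7.png

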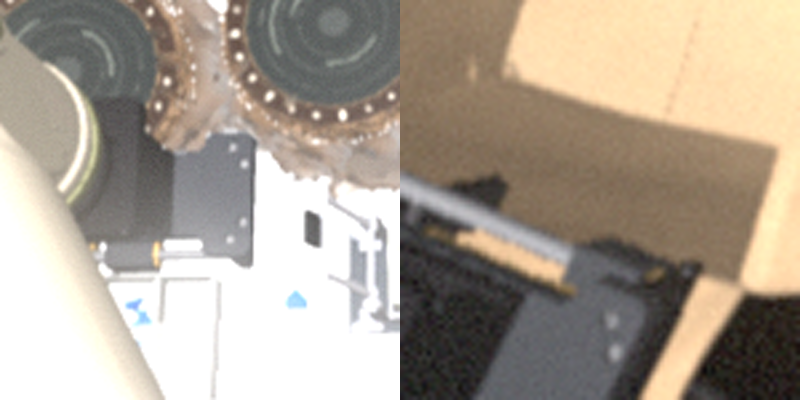

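Run:
```python
from st import *
T=r.camera("top")
for z in(.39,.42,.45,.48): print(z,cast(T,225.6,175.5,z), cast(T,225.6,150.6,z)[:2]-cast(T,225.6,200.5,z)[:2])
```

```text
0.39 [0.5383 0.2504 0.39  ] [0.087  0.0117]
0.42 [0.5307 0.2421 0.42  ] [0.083  0.0112]
0.45 [0.5232 0.2338 0.45  ] [0.0789 0.0106]
0.48 [0.5157 0.2255 0.48  ] [0.0748 0.0101]
```

Call:
step_arm(increments=[[[0,0.02,0],[0,0,0]],[[0,0.04,0],[0,0,0]],[[0,0.056,0.0],[0,0,0]],[[0,0.056,0.02],[0,0,0]],[[0,0.056,0.034],[0,0,0]]])

```text
time: 3.9
ee_pos: [0.5543, 0.2925, 0.1775]
eef_rot: [-0.061, 0.998, -0.002, -0.002]
ft_force: [0.2, -0.4, 0.5]
width: 0.0004
```

```bash
cat > look.py <<'E'
from st import *
import sys
def look(name,y=90,x=250,h=90,w=100,g=1.8,sc=6):
    S=r.camera("scene");a=np.clip(S["pixels"][y:y+h,x:x+w].astype(float)*g,0,255).astype(np.uint8)
    cv2.imwrite(f"pics/{name}.png",cv2.resize(a,None,fx=sc,fy=sc,interpolation=cv2.INTER_NEAREST));return S
if __name__=="__main__":
    s,R,p,hx,hy,c=st();S=look(sys.argv[1]);print("tcp px",proj(S,p))
E
python3 look.py b1
```

```text
t 3.9 p [0.5543 0.2925 0.1775] F [ 0.1823 -0.3609  0.465 ] w 0.0004
R [[-0.992, -0.122, -0.004], [-0.122, 0.992, -0.004], [0.005, -0.003, -1.0]]
holder-frame -0.0014908738857159366 0.13062865905701773 0.17746738471633783 tool y yaw-holder y 0.002737291994191371 j [-0.692   0.3482  0.1708  1.4868 -0.0586  1.3173  1.1773]
tcp px (np.float64(282.00933084376715), np.float64(139.09420282234214))
```

View pics/b1.png

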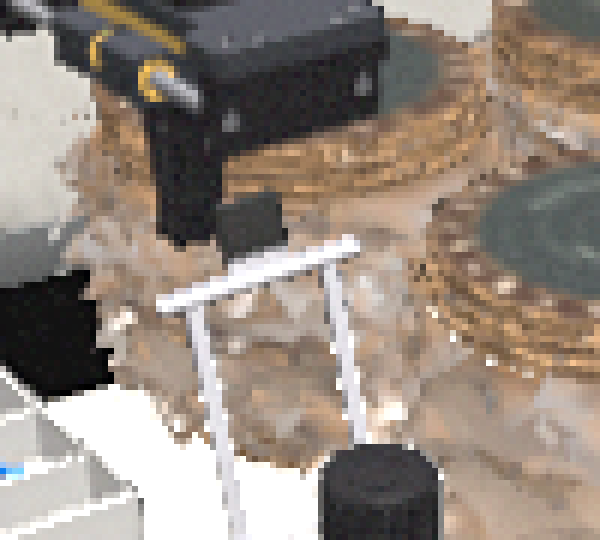

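Call:
step_arm(increments=[[[0,-0.01,0],[0,0,-0.003]],[[0,-0.02,0],[0,0,-0.003]],[[0,-0.03,0],[0,0,-0.003]],[[0,-0.037,0],[0,0,-0.003]],[[0,-0.045,0],[0,0,-0.003]]])

```text
time: 4.45
ee_pos: [0.5594, 0.246, 0.1759]
eef_rot: [-0.062, 0.998, -0.002, -0.003]
ft_force: [0.3, 1.2, 0.4]
width: 0.0004
```

```bash
python3 look.py b2
```

```text
t 4.45 p [0.5594 0.246  0.1759] F [0.2907 1.2175 0.4191] w 0.0004
R [[-0.992, -0.124, -0.006], [-0.124, 0.992, -0.005], [0.006, -0.004, -1.0]]
holder-frame -0.001963408010338216 0.08386145439327036 0.1759249358612786 tool y yaw-holder y 0.004401895309574688 j [-0.6418  0.3167  0.1898  1.5319 -0.0589  1.3062  1.2498]
tcp px (np.float64(291.78189695301387), np.float64(146.4116165436711))
```

View pics/b2.png

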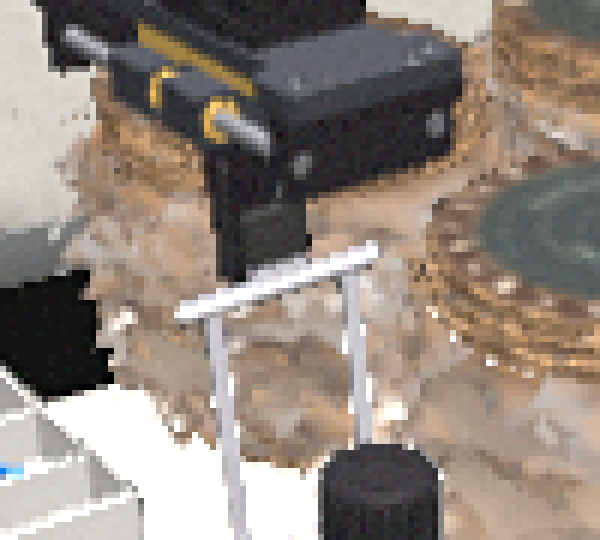

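Call:
step_arm(increments=[[[0,-0.013,-0.004],[-0.002,-0.003,0.002]],[[0,-0.028,-0.007],[-0.004,-0.006,0.004]],[[-0.001,-0.044,-0.008],[-0.004,-0.006,0.004]],[[-0.002,-0.059,-0.006],[-0.004,-0.006,0.004]],[[-0.002,-0.073,-0.003],[-0.004,-0.006,0.004]]])

```text
time: 5.0
ee_pos: [0.5711, 0.1703, 0.1791]
eef_rot: [-0.059, 0.998, -0.001, -0.0]
ft_force: [-0.7, 0.9, 0.1]
width: 0.0003
```

```bash
python3 look.py b3
```

```text
t 5.0 p [0.5711 0.1703 0.1791] F [-0.7287  0.9145  0.1434] w 0.0003
R [[-0.993, -0.118, -0.0], [-0.118, 0.993, -0.002], [0.0, -0.002, -1.0]]
holder-frame 0.0005784834776147039 0.007312488251493817 0.17910040631855728 tool y yaw-holder y -0.0019211005326652542 j [-0.5561  0.2765  0.2291  1.5783 -0.063   1.2948  1.3707]
tcp px (np.float64(310.3721789995416), np.float64(156.9097395306527))
```

View pics/b3.png

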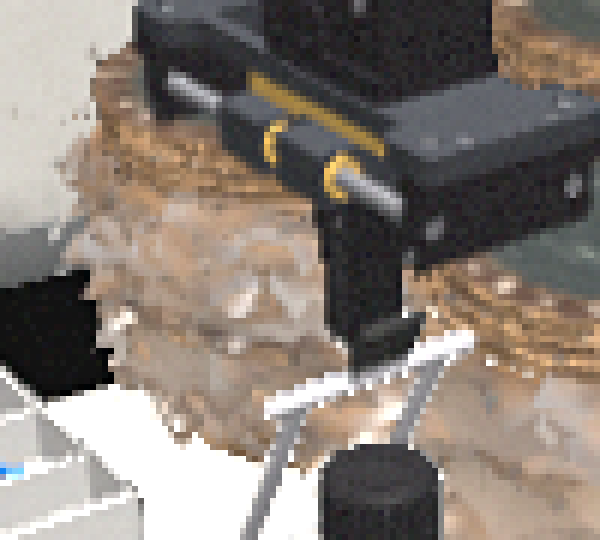

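Call:
step_arm(increments=[[[0,-0.011,0.005],[0,-0.001,-0.002]],[[0,-0.025,0.015],[-0.001,-0.001,-0.002]],[[0,-0.039,0.027],[-0.002,-0.001,-0.002]],[[0.001,-0.05,0.037],[-0.002,-0.001,-0.002]],[[0.001,-0.057,0.047],[-0.002,-0.001,-0.002]]])

```text
time: 5.55
ee_pos: [0.5766, 0.1087, 0.1304]
eef_rot: [-0.058, 0.998, -0.001, -0.0]
ft_force: [0.7, 1.4, 0.7]
width: 0.0004
```

Run:
```python
from look import *
s,R,p,hx,hy,c=st();look("b4",100,260,100,110)
```

```text
t 5.55 p [0.5766 0.1087 0.1304] F [0.7111 1.4441 0.7258] w 0.0004
R [[-0.993, -0.116, -0.001], [-0.116, 0.993, -0.002], [0.001, -0.002, -1.0]]
holder-frame -0.001319275285528266 -0.05449735817582724 0.13036504020695963 tool y yaw-holder y -0.003991641261341994 j [-0.4793  0.2938  0.2573  1.6648 -0.0777  1.1943  1.4828]
```

View pics/b4.png

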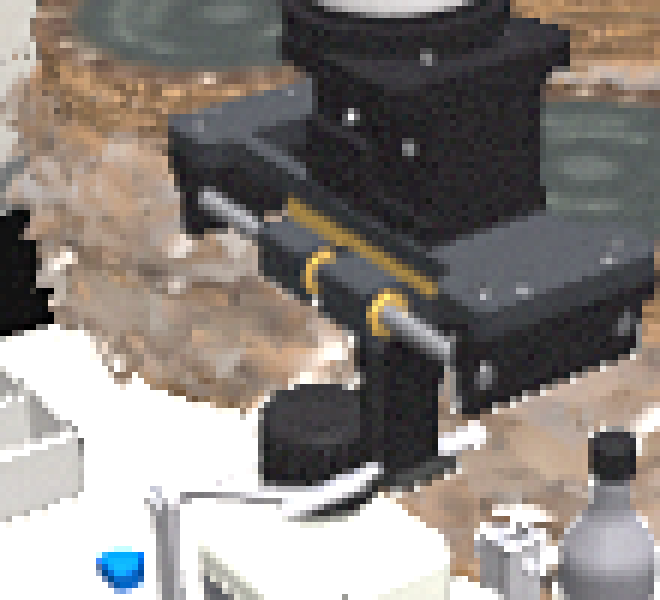

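Call:
step_arm(increments=[[[-0.001,-0.003,0.008],[-0.002,0,-0.004]],[[-0.001,-0.006,0.018],[-0.002,0,-0.004]],[[-0.001,-0.009,0.026],[-0.002,-0.0,-0.004]],[[-0.001,-0.012,0.033],[-0.002,-0.0,-0.004]],[[-0.001,-0.013,0.038],[-0.002,-0.001,-0.004]]])

```text
time: 6.1
ee_pos: [0.5783, 0.0945, 0.0901]
eef_rot: [-0.06, 0.998, -0.0, -0.001]
ft_force: [-0.8, 0.1, 2.7]
width: 0.0004
```

Run:
```python
from look import *
s,R,p,hx,hy,c=st();look("b5",120,270,100,110)
```

```text
t 6.1 p [0.5783 0.0945 0.0901] F [-0.8025  0.0616  2.6988] w 0.0004
R [[-0.993, -0.119, -0.002], [-0.119, 0.993, -0.001], [0.002, -0.001, -1.0]]
holder-frame -0.001388007436107886 -0.06882609343998994 0.0900608800802945 tool y yaw-holder y -0.0008687679709024065 j [-0.4547  0.3312  0.2589  1.7082 -0.0922  1.1167  1.5214]
```

View pics/b5.png

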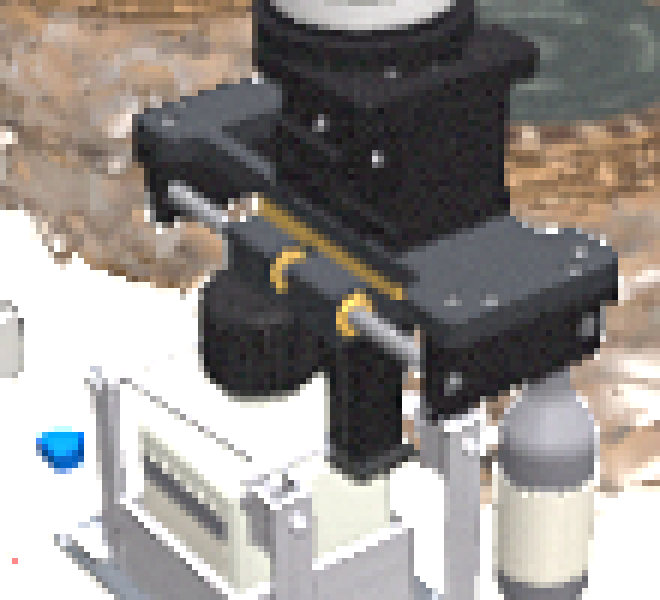

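Call:
step_arm(increments=[[[-0.001,-0.0,0.003],[0,0,0]],[[-0.001,-0.001,0.006],[0,0,0]],[[-0.001,-0.001,0.009],[0,0,0]],[[-0.001,-0.001,0.011],[0,0,0]]])

```text
time: 6.55
ee_pos: [0.5791, 0.0939, 0.079]
eef_rot: [-0.06, 0.998, -0.0, -0.001]
ft_force: [-1.4, 0.2, 2.3]
width: 0.0004
```

Call:
step_arm(increments=[[[0,0,0.002],[0,0,0]],[[0,0,0.004],[0,0,0]]])

```text
time: 6.75
ee_pos: [0.5793, 0.094, 0.0749]
eef_rot: [-0.06, 0.998, -0.0, -0.001]
ft_force: [-0.3, -0.2, 2.6]
width: 0.0001
```

Run:
```python
from look import *
s,R,p,hx,hy,c=st();look("b6",120,270,100,110)
```

```text
t 6.75 p [0.5793 0.094  0.0749] F [-0.272  -0.1954  2.6357] w 0.0001
R [[-0.993, -0.119, -0.002], [-0.119, 0.993, -0.001], [0.002, -0.0, -1.0]]
holder-frame -0.0003689943708782475 -0.06945382415898702 0.07490299732236855 tool y yaw-holder y -0.0005022797207624441 j [-0.4508  0.3489  0.2567  1.7198 -0.0979  1.0875  1.5272]
```

View pics/b6.png

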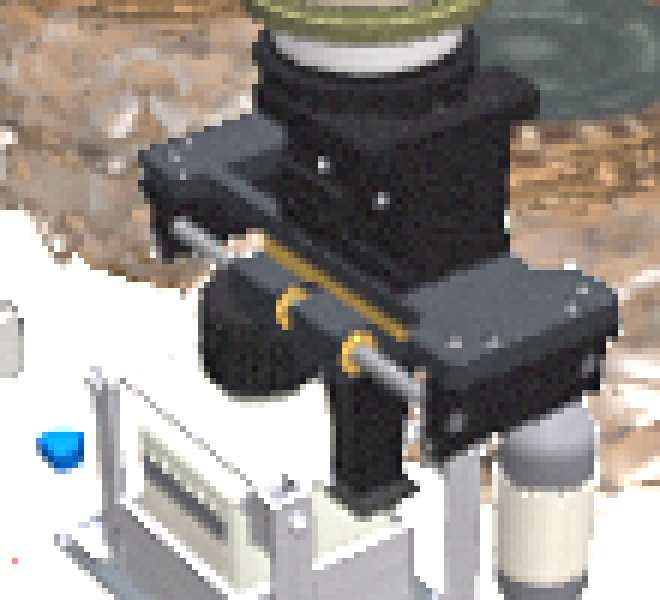

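Call:
step_arm(increments=[[[0,0,0.002],[0,0,0]],[[0,0,0.004],[0,0,0]]])

```text
time: 7.0
ee_pos: [0.5799, 0.0941, 0.0739]
eef_rot: [-0.06, 0.998, 0.0, -0.0]
ft_force: [-17.7, -3.1, 42.7]
width: 0.0008
```

Run:
```python
from look import *
s,R,p,hx,hy,c=st();S=look("b7",120,270,100,110)
for q in(0,.05,.1,.15):
  for x in(-.014,.014):
    R_=.141;P=c+hx*x+hy*(.0545-R_*np.cos(q)+.0035*np.sin(q));print(q,x,(np.array(proj(S,[*P,.0985+R_*np.sin(q)+.0035*np.cos(q)]))-[270,120])*6)
```

```text
t 7.0 p [0.5799 0.0941 0.0739] F [-17.682   -3.1352  42.7421] w 0.0008
R [[-0.993, -0.119, -0.001], [-0.119, 0.993, 0.0], [0.001, 0.0, -1.0]]
holder-frame 0.00019096810994067778 -0.0694403879299443 0.07387296606800806 tool y yaw-holder y -0.0006959664389624143 j [-0.4501  0.3503  0.2566  1.7205 -0.0993  1.0844  1.5283]
0 -0.014 [360.0552 511.4521]
0 0.014 [419.0437 485.0009]
0.05 -0.014 [359.4012 495.6784]
0.05 0.014 [418.6641 469.3552]
0.1 -0.014 [358.1683 479.3821]
0.1 0.014 [417.6995 453.2042]
0.15 -0.014 [356.3533 462.6127]
0.15 0.014 [416.1456 436.5967]
```

View pics/b7.png

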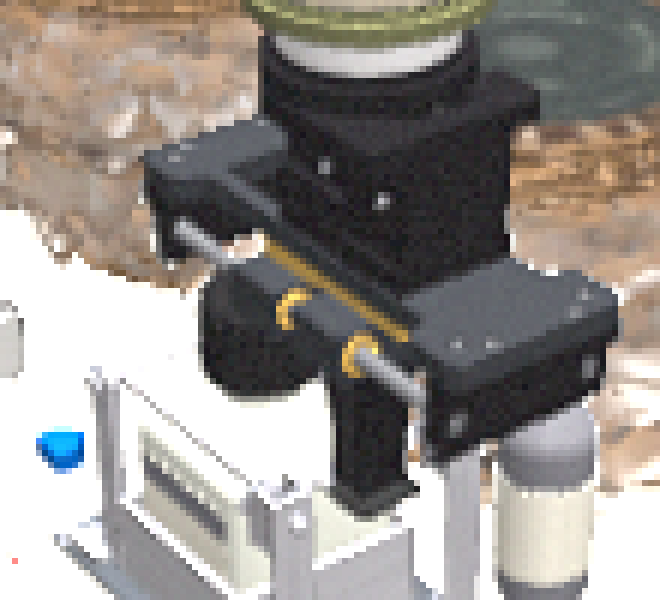

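Call:
step_arm(increments=[[[0,0,-0.01],[0,0,0]],[[0,0,-0.04],[0,0,0]],[[0,0,-0.08],[0,0,0]],[[0,0.02,-0.11],[0,0,0]],[[0,0.04,-0.12],[0,0,0.1]]], hand=-1)

```text
time: 7.55
ee_pos: [0.5769, 0.1339, 0.198]
eef_rot: [-0.009, 1.0, 0.001, 0.002]
ft_force: [0.1, 0.6, -0.4]
width: 0.0324
```

Run:
```python
from look import *
s,R,p,hx,hy,c=st();S=look("c1",120,260,100,110)
totool(R,[*(c-p[:2]),0.195-p[2]])
```

```text
t 7.55 p [0.5769 0.1339 0.198 ] F [ 0.108   0.5709 -0.3553] w 0.0324
R [[-1.0, -0.017, 0.004], [-0.017, 1.0, 0.002], [-0.004, 0.002, -1.0]]
holder-frame 0.001995403867193001 -0.02952296578888716 0.19798416444478517 tool y yaw-holder y -0.10298095529537432 j [-0.5223  0.2536  0.2618  1.5686 -0.068   1.3236  1.3356]
tool d [0.005  0.0292 0.003 ]
```

View pics/c1.png

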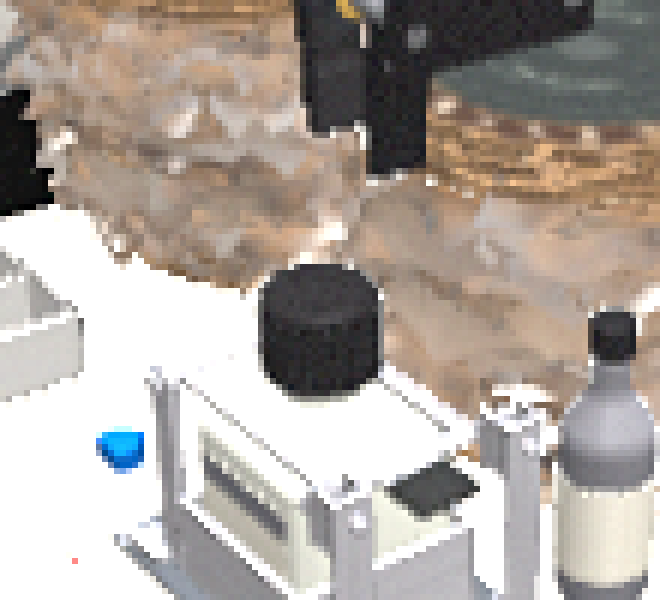

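Call:
step_arm(increments=[[[0.002,0.01,0],[0.002,0.001,0.12]],[[0.004,0.02,0],[0.002,0.001,0.24]],[[0.005,0.029,0],[0.002,0.001,0.36]],[[0.005,0.029,0],[0.002,0.001,0.48]],[[0.005,0.029,0],[0.002,0.001,0.5]]])

```text
time: 8.1
ee_pos: [0.5705, 0.1681, 0.1975]
eef_rot: [0.242, 0.97, 0.001, 0.001]
ft_force: [0.2, -0.8, -0.6]
width: 0.0766
```

Run:
```python
from look import *
s,R,p,hx,hy,c=st();S=look("c2",100,260,100,110)
totool(R,[*(c-p[:2]),0.195-p[2]])
```

```text
t 8.1 p [0.5705 0.1681 0.1975] F [ 0.1744 -0.7655 -0.5604] w 0.0766
R [[-0.883, 0.469, 0.002], [0.469, 0.883, 0.002], [-0.0, 0.003, -1.0]]
holder-frame -0.0002808861297758701 0.005211142779261481 0.19748704534067224 tool y yaw-holder y -0.6084337281063016 j [-0.6116  0.2629  0.3018  1.5621 -0.0814  1.3265  0.7824]
tool d [-0.0032 -0.0041  0.0025]
```

View pics/c2.png

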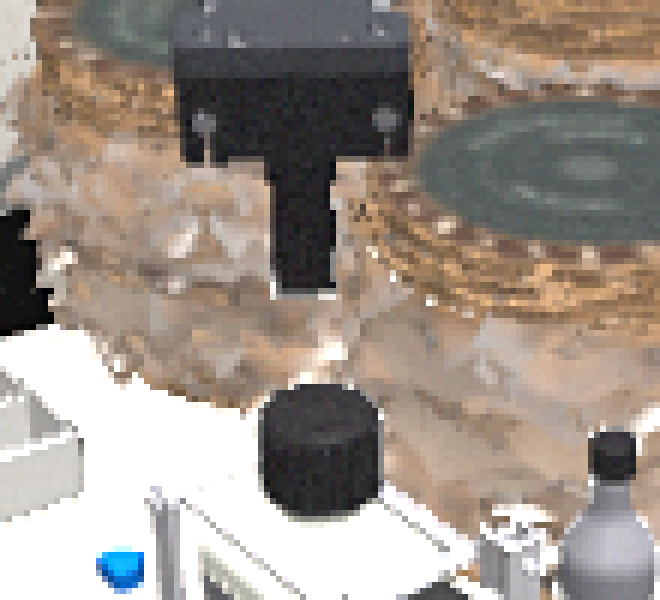

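Run:
```python
from look import *
s=r.read_state();p=np.array(s["ee_pos"]);S=r.camera("scene");T=r.camera("top")
print(proj(S,p),proj(S,p+[0,0,.028]),proj(S,p+[0,0,.05]),proj(S,[.5714,.163,.152]),proj(S,[.5714,.163,.116]),proj(T,[.5714,.163,.152]))
im=np.asarray(S["pixels"])
m=(im.max(2)<60)
for row in(135,140,145,168,172,175,178): 
    xs=np.where(m[row,295:335])[0]+295; print(row,xs.min(),xs.max(),(xs.min()+xs.max())/2)
```

```text
(np.float64(310.4127081055814), np.float64(150.26835942505488)) (np.float64(309.9813885251365), np.float64(139.06636958897508)) (np.float64(309.6307032344496), np.float64(129.95856822766146)) (np.float64(312.34727075510943), np.float64(168.42050161045)) (np.float64(312.82034961314565), np.float64(181.4461321606334)) (np.float64(290.0078346107106), np.float64(191.86022657101736))
135 305 320 312.5
140 305 315 310.0
145 306 315 310.5
168 304 322 313.0
172 303 322 312.5
175 303 322 312.5
178 303 322 312.5
```

Run:
```python
from look import *
s,R,p,hx,hy,c=st();S=r.camera("scene")
for d in(.0435,.0585):
  q=p-R[:,1]*d
  print(d,proj(S,q),proj(S,q+[0,0,.028]))
totool(R,[*(c-p[:2]),0])
```

```text
t 8.25 p [0.5707 0.1676 0.1977] F [ 0.0765  0.4475 -1.1267] w 0.0846
R [[-0.885, 0.465, 0.002], [0.466, 0.885, 0.002], [-0.001, 0.003, -1.0]]
holder-frame -0.0001904746648241024 0.004611142533239112 0.19774046545800972 tool y yaw-holder y -0.6042014743610659 j [-0.6104  0.2625  0.3015  1.5619 -0.0812  1.3267  0.7875]
0.0435 (np.float64(310.4922603894655), np.float64(159.6371000560034)) (np.float64(310.04316058812367), np.float64(148.11977009526936))
0.0585 (np.float64(310.4943157171904), np.float64(163.07525873640432)) (np.float64(310.03823983468106), np.float64(151.44797278815497))
tool d [-0.0028 -0.0037 -0.    ]
```

Call:
step_arm(increments=[[[-0.003,-0.004,0.01],[0,0,0]],[[-0.003,-0.004,0.04],[0,0,0]],[[-0.003,-0.004,0.07],[0,0,0]],[[-0.003,-0.004,0.095],[0,0,0]],[[-0.003,-0.004,0.105],[0,0,0]]])

```text
time: 8.8
ee_pos: [0.5701, 0.1617, 0.0896]
eef_rot: [0.24, 0.971, 0.0, -0.001]
ft_force: [-0.2, -0.1, -0.6]
width: 0.0869
```

Run:
```python
from look import *
s,R,p,hx,hy,c=st();S=look("c3",120,260,100,110)
totool(R,[*(c-p[:2]),0.092-p[2]])
```

```text
t 8.8 p [0.5701 0.1617 0.0896] F [-0.1846 -0.1098 -0.5723] w 0.0869
R [[-0.885, 0.465, -0.002], [0.465, 0.885, 0.001], [0.002, -0.0, -1.0]]
holder-frame -0.0014413472299583466 -0.0011716747834385186 0.08963259338489285 tool y yaw-holder y -0.6039553191889596 j [-0.5909  0.3466  0.2904  1.6931 -0.1096  1.1192  0.8181]
tool d [-0.0005  0.0018 -0.0024]
```

View pics/c3.png

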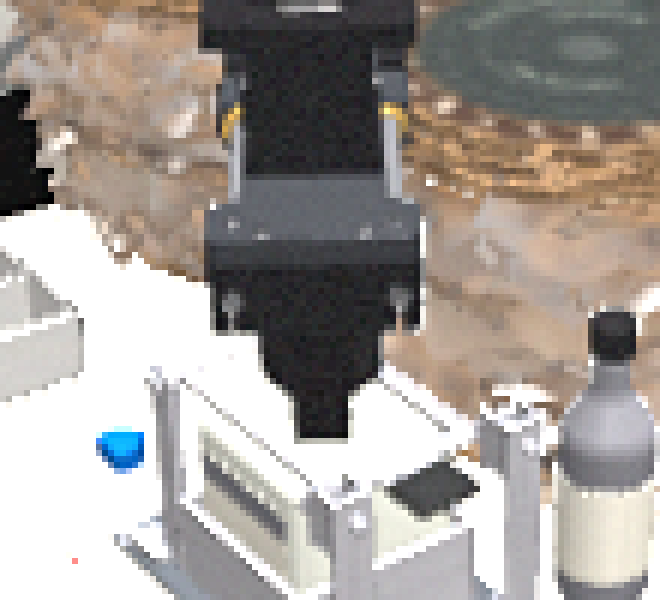

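Call:
step_arm(increments=[[[0,0.002,-0.002],[0,0,0]],[[0,0.002,-0.002],[0,0,0]],[[0,0.002,-0.002],[0,0,0]],[[0,0.002,-0.002],[0,0,0]],[[0,0.002,-0.002],[0,0,0]]], hand=1, grip_force=50)

```text
time: 9.35
ee_pos: [0.5713, 0.1637, 0.092]
eef_rot: [0.24, 0.971, 0.0, -0.001]
ft_force: [0.7, 0.8, -0.5]
width: 0.0551
```

Call:
step_arm(increments=[[[0,0,0],[0,0,0]],[[0,0,0],[0,0,0]],[[0,0,0],[0,0,0]]])

```text
time: 9.65
ee_pos: [0.5716, 0.164, 0.0922]
eef_rot: [0.24, 0.971, 0.001, -0.0]
ft_force: [2.3, 2.2, -1.2]
width: 0.0498
```

```bash
python3 look.py c4
```

```text
t 9.65 p [0.5716 0.164  0.0922] F [ 2.2816  2.2284 -1.209 ] w 0.0498
R [[-0.885, 0.465, -0.001], [0.465, 0.885, 0.001], [0.001, 0.001, -1.0]]
holder-frame 0.0002757890916201334 0.0010163953629679504 0.09215202871668646 tool y yaw-holder y -0.603718184199007 j [-0.5928  0.3472  0.29    1.6864 -0.1098  1.1238  0.8154]
tcp px (np.float64(312.9751468191857), np.float64(189.52652152175312))
```

View pics/c4.png

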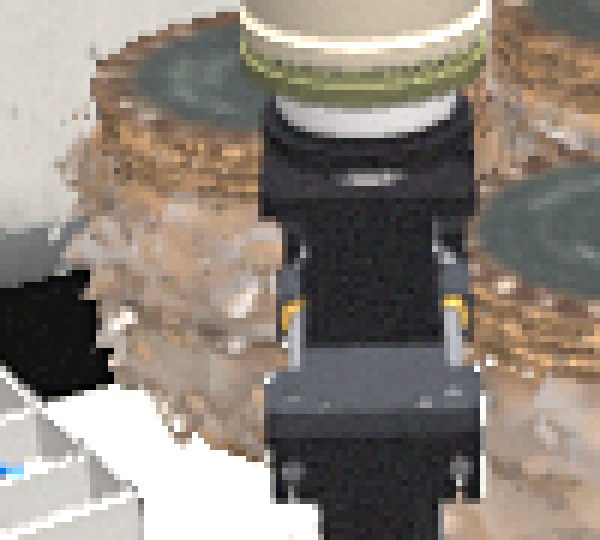

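Call:
step_arm(increments=[[[0,0,0.002],[0,0,0]],[[0,0,0.004],[0,0,0]],[[0,0,0.006],[0,0,0]],[[0,0,0.006],[0,0,0]]])

```text
time: 10.1
ee_pos: [0.5719, 0.1642, 0.0873]
eef_rot: [0.24, 0.971, 0.001, -0.0]
ft_force: [-2.9, 0.9, 11.9]
width: 0.0497
```

Call:
step_arm(increments=[[[0,0,0.002],[0,0,0]],[[0,0,0.002],[0,0,-0.1]],[[0,0,0.002],[0,0,-0.2]],[[0,0,0.002],[0,0,-0.3]],[[0,0,0.002],[0,0,-0.4]]])

```text
time: 10.6
ee_pos: [0.573, 0.1643, 0.0871]
eef_rot: [0.04, 0.999, 0.002, 0.001]
ft_force: [-0.9, 0.5, 12.3]
width: 0.0498
```

```bash
python3 -c "
from st import *
s,*_=st();print(s['torque'])"
```

```text
t 10.6 p [0.573  0.1643 0.0871] F [-0.8508  0.5032 12.2747] w 0.0498
R [[-0.997, 0.08, 0.003], [0.08, 0.997, 0.003], [-0.003, 0.003, -1.0]]
holder-frame 0.001782463160384622 0.0011114977611924389 0.08709055382993104 tool y yaw-holder y -0.1999502016303062 j [-0.5392  0.3492  0.225   1.688  -0.0874  1.1104  1.2022]
[-0.0287  0.2576 -0.052 ]
```

Call:
step_arm(increments=[[[0,0,0.002],[0,0,-0.11]],[[0.001,0,0.002],[0,0,-0.22]],[[0.001,0,0.002],[0,0,-0.34]],[[0.001,0,0.002],[0,0,-0.46]],[[0.001,0,0.002],[0,0,-0.58]]])

```text
time: 11.1
ee_pos: [0.5731, 0.1648, 0.0869]
eef_rot: [-0.25, 0.968, 0.001, 0.003]
ft_force: [-1.6, 0.7, 12.1]
width: 0.0497
```

Call:
step_arm(increments=[[[0,0,0.001],[0,0,-0.06]],[[0,0,0.001],[0,0,-0.08]]])

```text
time: 11.3
ee_pos: [0.5733, 0.165, 0.0873]
eef_rot: [-0.289, 0.957, 0.001, 0.004]
ft_force: [-4.0, 0.4, 12.2]
width: 0.0495
```

```bash
python3 -c "
from look import *
s,*_=st();print(s['torque']);look('d1',120,260,100,110)"
```

```text
t 11.3 p [0.5733 0.165  0.0873] F [-4.008   0.4293 12.1751] w 0.0495
R [[-0.832, -0.554, 0.006], [-0.554, 0.832, 0.005], [-0.008, 0.001, -1.0]]
holder-frame 0.0021022345357127794 0.0017230460346649237 0.0873005564245043 tool y yaw-holder y 0.4673021417337978 j [-0.4547  0.3443  0.1209  1.6854 -0.0484  1.1075  1.8387]
[ 0.1365  1.0506 -0.167 ]
```

View pics/d1.png

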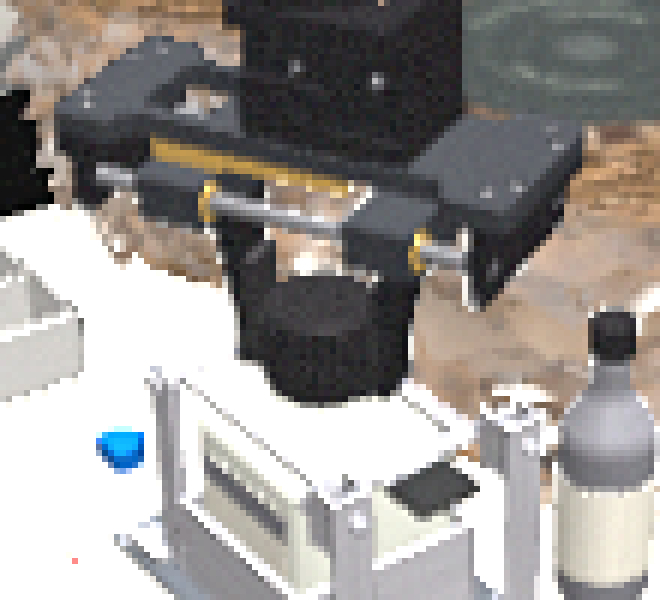

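Call:
step_arm(increments=[[[0,0,-0.003],[0,0,0]],[[0,0,-0.006],[0,0,0]],[[0,0,-0.009],[0,0,0]],[[0,0,-0.012],[0,0,0]]])

```text
time: 11.75
ee_pos: [0.5729, 0.1645, 0.099]
eef_rot: [-0.289, 0.957, 0.001, 0.003]
ft_force: [-0.4, 0.1, -1.6]
width: 0.0498
```

Call:
step_arm(increments=[[[0,0,-0.006],[0,0,0]],[[0,0,-0.015],[0,0,0]],[[0,0,-0.03],[0,0,0]],[[0,0,-0.045],[0,0,0]],[[0,0,-0.06],[0,0,0]]])

```text
time: 12.25
ee_pos: [0.5729, 0.1643, 0.1609]
eef_rot: [-0.289, 0.957, 0.001, 0.004]
ft_force: [0.0, -0.1, -1.0]
width: 0.0495
```

Call:
step_arm(increments=[[[0,0,-0.006],[0,0,0]],[[0,0,-0.01],[0,0,0]],[[0,0,-0.01],[0,0,0]],[[0,0,-0.01],[0,0,0]]])

```text
time: 12.65
ee_pos: [0.5725, 0.1641, 0.1703]
eef_rot: [-0.289, 0.957, 0.001, 0.003]
ft_force: [-0.1, -0.1, 0.0]
width: 0.0497
```

```bash
python3 -c "
from look import *
s,*_=st();print(s['torque']);look('e1',110,260,100,110);cv2.imwrite('pics/e2.png',r.camera('top')['pixels'])"
```

```text
t 12.65 p [0.5725 0.1641 0.1703] F [-0.1042 -0.0902  0.0125] w 0.0497
R [[-0.833, -0.554, 0.005], [-0.554, 0.833, 0.004], [-0.007, 0.001, -1.0]]
holder-frame 0.0012593751892080508 0.0009929407590958887 0.1703337332925656 tool y yaw-holder y 0.4670060506862207 j [-0.4609  0.2743  0.1283  1.5933 -0.0386  1.2699  1.8317]
[ 0.0696  0.0155 -0.006 ]
```

View pics/e1.png

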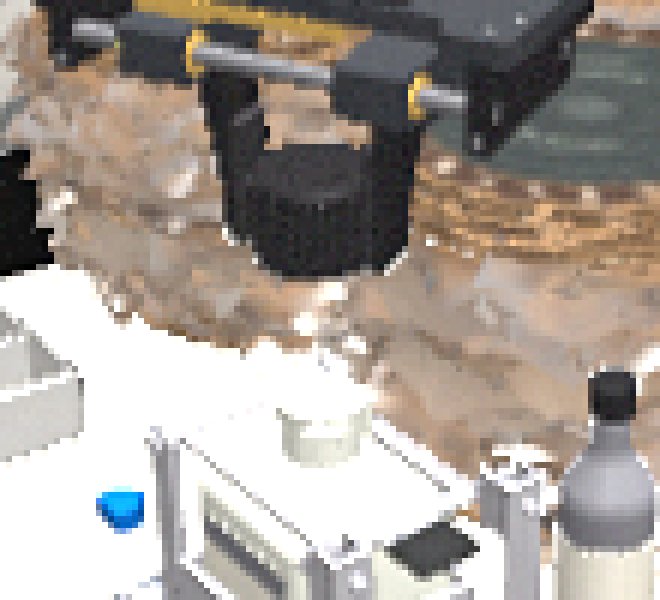

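View pics/e2.png

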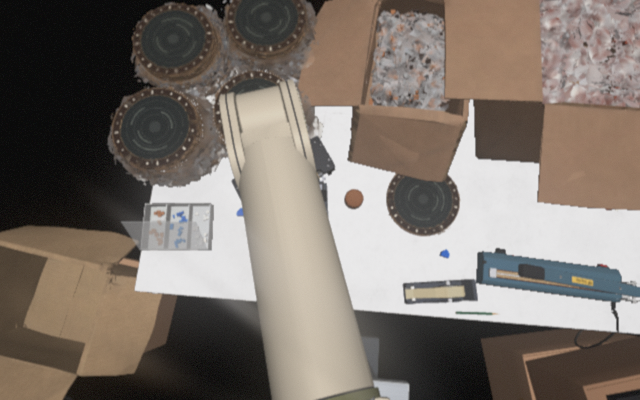

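```bash
python3 -c "
from bench import r
s=r.read_state();print(abs(s['joint_vel']).max(),s['width']);print(r.close_job())"
```

```text
0.002801370359544482 0.04955320335118914
the job is handed in; nothing more can be done
None
```

The job is done and handed in at about 12.7 s of the 54 s allowed. The hand-in reports no verdict.

**What I did:**
- **Yoke:** I swung it over and pressed its tab down to a hard stop. The measured force reached 43 N through the fingertips. The rule limits the arm or gripper body to 40 N, and I don't know whether fingertip contact counts towards that.
- **Cap:** I gripped it at 50 N, pressed it down about 5 mm against a force of about 12 N, turned it about 61° counter-clockwise and lifted it straight off.

**Last checks:**
- **Yoke and bottle:** the last pictures show the yoke down in its catches and the bottle in its pocket with its neck bare.
- **Cap:** it is upright in the gripper at 49.6 mm opening. Its rim is about 64 mm above the mouth (from the lift height), and the tool is about 2 mm off the bottle's axis. The arm is still and the contact force is close to zero.
- **Other items:** the slim bottle, dial and the two game pieces look unmoved. The arm hid the pen in the last pictures, so I could not check it.

**What disagreed:** the fingertips sit about 28 mm higher than the reported tool point. Because of this my first push passed over the tab without touching it. The scene camera and the contact with the tab gave the same offset, and I allowed for it in every later move.

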